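Tip the coin tray so the coins gather in the counter's corner

TASK

Take the blue coin tray by its rim, gripping lightly because the thin plastic cracks easily, and tip it up so that all four coins slide together into the tray corner nearest the grey counting board, with that corner resting on the table. Finish while still holding the tray tipped like this, with the coins lying still in that corner; spill no coin and leave the counting board, the canisters and the phone where they are.

Things in the scene. Friction and masses are not known exactly. Their poses are not given: they have to be found in the camera images.
- tray_center (a point): centre, half-way up (27.5 mm above the underside), of the blue open coin tray standing loose on the table, 55 mm high, 0.2 to 0.4 kg. Base 180 mm along tray x, 240 mm along tray y; walls and floor 4 mm thick; inside 172 x 232 mm; 192 x 252 mm over the rim. Axes: x away from the robot at zero yaw, y left, z up out of the tray
- tray: the same tray, origin at the centre of its underside. Its thin hard plastic cracks if a gripper squeezes with more than 60 N per finger. The coins start to slide at a tilt of 8 to 12 degrees; sliding along a wall into the corner takes 13 to 22 degrees on a slope running equally along tray x and y, a little more if it runs mainly along one
- tray_rim_far_left (a point): a point on the rim of the tray's far wall, towards its left end: tray frame x = 91 mm, y = +75 mm, 47 mm above the underside. The rim, all round the tray, is a flat-sided band 16 mm tall (39 to 55 mm above the underside) and 10 mm thick, and this point is in the middle of it
- tray_rim_far_right (a point): the same on the far wall towards the right end: tray frame x = 91 mm, y = -75 mm, 47 mm above the underside
- tray_corner_left (a point): inner floor corner of the tray at its near left (tray frame x = -86 mm, y = +116 mm, 4 mm above the underside)
- tray_corner_right (a point): inner floor corner of the tray at its near right (tray frame x = -86 mm, y = -116 mm, 4 mm above the underside)
- coin1: a loose round coin, 26 mm across and 3 mm thick, 10 g, two-tone brass and steel, lying flat in the tray; origin at the centre of its underside
- coin2: a loose round coin, 26 mm across and 3 mm thick, 10 g, two-tone brass and steel, lying flat in the tray; origin at the centre of its underside
- coin3: a loose round coin, 26 mm across and 3 mm thick, 10 g, two-tone brass and steel, lying flat in the tray; origin at the centre of its underside
- coin4: a loose round coin, 26 mm across and 3 mm thick, 10 g, two-tone brass and steel, lying flat in the tray; origin at the centre of its underside
- counting_board: dark grey counting board, 130 x 170 mm and 34 mm high, with five troughs holding rows of coins on edge; it stands loose on the robot's side of the tray, either to the left (y above 0) or to the right (y below 0), and decides which near corner of the tray is wanted; origin at the centre of its underside. To be left alone
- canister_a: a closed milky-white collection canister with a domed lid, 95 mm across, 180 mm tall, standing loose on the table; origin at the centre of its underside. To be left alone
- canister_b: a closed milky-white collection canister with a domed lid, 95 mm across, 180 mm tall, standing loose on the table; origin at the centre of its underside. To be left alone
- phone: a black phone lying flat, 74 x 150 mm, 8 mm thick; origin at the centre of its underside. To be left alone

How it is judged (in metres and radians):
At the end, for the whole second after the job is handed in: The tray is held in the fingers (over 2 N), tipped 0.2 to 0.8 rad, touching no bystander, its corner nearest the counting board resting on the table (inner corner below 20 mm); every coin is within 100 mm of that inner corner; tray and coins are slower than 30 mm/s (((world y of counting_board above 0 m and height (world z) of tray_corner_left below 0.02 m and distance between each of coin1, coin2, coin3, coin4 and tray_corner_left below 0.1 m) or (world y of counting_board below 0 m and height (world z) of tray_corner_right below 0.02 m and distance between each of coin1, coin2, coin3, coin4 and tray_corner_right below 0.1 m)) and angle between tray_center's own z axis and vertical between 0.2 and 0.8 rad and contact force between the fingers and tray above 2 N and linear speed of each of tray, coin1, coin2, coin3, coin4 below 0.03 m/s and contact force between tray and canister_a below 0.3 N and contact force between tray and canister_b below 0.3 N and contact force between tray and counting_board below 0.3 N and contact force between tray and phone below 0.3 N); the arm keeps its last pose, push and grip.
It fails at once if a finger squeezes the thin tray too hard (fingers on tray together above 120 N) (contact force between the fingers and tray above 120 N).
It fails at once if a coin leaves the tray over the rim (z of any of coin1, coin2, coin3, coin4 in the frame of tray_center above 0.03 m).
It fails at once if the counting board, a canister or the phone is moved by more than 20 mm or knocked over (distance of any of canister_a, canister_b, counting_board, phone from where it was at the start of the episode above 0.02 m or angle between any of canister_a, canister_b, counting_board, phone's own z axis and vertical above 0.35 rad).
It also fails if it takes over 38 s, if anything falls off the work surface, if the arm or the gripper's body presses on something with over 40 N, if the wrist force passes 120 N, or if a joint passes its speed limit or range.

ROBOT

A 7-joint arm with a two-finger parallel gripper is mounted at the origin on the work surface. World frame = base frame: x ahead of the robot, y to its left, z up, the work surface at z = 0. Lengths are in mm, angles in rad, forces in N, time in s.
With the tool pointing down it reaches from about 400 to 875 mm from the base axis. Payload 4.4 kg.
Tool frame: the origin (TCP) lies at the very end of the fingers, on their centre line; the grasp point (between the pads) lies 19 mm behind it (ctrl.grip_depth is the distance from the TCP to the grasp point, in mm); z points along the fingers, x is the direction in which the jaws open and shut, and the axes are right-handed (so a half turn about z gives the same grasp; the last joint's range is limited). The gripper opens to 85 mm and grips with 20 to 120 N. Pads are 22 mm wide; open, the fingers measure 114 mm over their backs; the gripper's body (76 mm by 85 mm) begins 54 mm behind the grasp point. The pads swing forward as they close: fully open they stand 13 mm farther back than shut.
Start: joints at [1.132, 0.628, 0.038, 1.517, -0.027, 0.996, -0.02], TCP at [236.775, -605.356, 194.313] pointing down, gripper open.
Joint ranges: [-3.06, 3.06], [-0.37, 2.12], [-1.25, 1.32], [0.18, 2.47], [-1.1, 4.24], [0.23, 1.98], [-2.94, 2.94]. Speed limits (rad/s): [2.57, 2.57, 3.14, 3.14, 3.14, 3.14, 3.14].

INTERFACE

Orientations are given as [roll, pitch, yaw] about the fixed x, y, z axes, in that order (R = Rz(yaw) Ry(pitch) Rx(roll)).
In Python, from cell import ctrl gives the robot as it stands.
- The arm moves only by the shell command python3 -m creep 'ROWS'. ROWS is JSON, a list of rows, each an object with "hand": the opening, from 0 (shut) to 1 (fully open); "travel": the shift along the tool's x, y, z in cm, a list of three; "angular": the turn, a rotation vector about the tool's x, y, z in degrees, a list of three. In form: [{"hand": hand, "travel": [tx, ty, tz], "angular": [rx, ry, rz]}, ...]. A call has 1 to 20 rows; each row is the pose to reach, as a shift and turn from the pose measured when the call began, along the tool's axes at that moment; what a row does not reach only later rows make up. A row lasts 1/10 s, in which the tool goes at most 50 mm and 8.59 degrees, less where a joint would pass 70% of its speed; a pose out of reach is approached as far as the arm can. A call with a gripper value outside its range is refused whole. The fingers move at their own pace and stop on an object; the grip force is fixed at half the most. Time passes only in rows, so rows that repeat a pose let the fingers close. It gives the time, the measured TCP pose, the force and the opening at its end, in the units of the state.
- ctrl.read_state(): the state, without advancing time (a new reading comes with each control period).
- ctrl.get_image(name): name is "side" or "top"; returns a dict with "frame" (384x512x3 uint8, red, green, blue), "fx", "fy", "cx", "cy" (pixels), "D" ([k1, k2, p1, p2, k3] as OpenCV has them; the pictures are not rectified), "origin" and "orientation" of the camera in the world. Camera axes: x right, y down, z forward; pixel columns grow to the right and rows downward; lengths in mm; the calibration is good to about 2 mm. A picture is of the moment at which its call begins. There is no depth.
- ctrl.finish_job(): hands the job in, once; it reports no verdict.
Trained networks look in the newest picture that a camera, given by its name, has taken for a name from the list of things; names that differ only in an ending like _2 or _b are one class to them, and where a whole thing is asked for, a point or a joint stands for the part that bears it (a point fixed in the world has none). Each returns a list of dicts, best first, with "confidence" (0 to 1); they miss things now and then, are a little off and sometimes report something else, mostly with a low value. They report only what shows in the picture. A call takes as long as a camera call.
- ctrl.regions_of(camera, thing): "region" (384x512 bool, what is visible of it).
- ctrl.spot_point(camera, thing): "at" ([x, y, z] in mm, in world coordinates, good to about 4 mm: a listed point, or the origin of a listed thing).
The state is a dict: "clock": time; "qpos": joint angles; "qd": joint speeds; "tau": joint torques, N m; "eef_pos": TCP position; "tool_rot": TCP orientation; "force": force on the tool from outside, world axes, zero at the start; "torque": the same for the moment, N m; "width": finger opening in mm.
Only numpy, scipy, OpenCV 4.12 (cv2) and the standard library are available. Lean on these libraries where they do the work, as an engineer would, in place of code of your own. Each camera call takes 0.05 s, during which the arm holds its last target. There are 200 camera calls.

## Working session

There is one attempt and no reset: what is moved stays moved. The work goes in short steps, Python scripts to look and compute and a shell command to move; the robot and the scene stay as the last step left them, time stands still between calls to the robot, and variables do not carry over. Pictures are saved under pics/ and viewed, about 8 in all and at most 12, crops included, and the job is handed in when it is done.

```bash
ls; mkdir -p pics
cat > look.py <<'E'
from cell import ctrl
import cv2, sys, numpy as np
def snap(tag, cams=("side","top")):
    ims=[]
    for c in cams:
        im=ctrl.get_image(c); cv2.imwrite(f"pics/{tag}_{c}.png", im["frame"][:,:,::-1]); ims.append(im)
    return ims
E
python3 - <<'E'
from look import *
ims=snap("a")
for i in ims: print({k:np.round(v,4).tolist() for k,v in i.items() if k!="frame"})
for t in ["tray_center","tray_rim_far_left","tray_rim_far_right","tray_corner_left","tray_corner_right","coin1","counting_board","canister_a","phone"]:
    for c in ("top","side"):
        for d in ctrl.spot_point(c,t): print(t,c,np.round(d["at"],1).tolist(),round(d["confidence"],2))
s=ctrl.read_state(); print(s)
E
```

```text
pics
{'fx': 443.5584, 'fy': 443.5584, 'cx': 253.7176, 'cy': 194.0282, 'D': [-0.1613, 0.0, 0.0, 0.0, 0.0], 'origin': [457.3194, -900.7774, 733.0841], 'orientation': [-2.2073, -0.0142, -0.0403]}
{'fx': 472.8492, 'fy': 472.8492, 'cx': 256.6451, 'cy': 197.8539, 'D': [-0.0048, 0.0, 0.0, 0.0, 0.0], 'origin': [362.7229, -23.7098, 1206.6456], 'orientation': [-3.0308, 0.0251, -1.5729]}
tray_center top [578.6, -6.2, 29.1] 0.8
tray_center top [682.3, 50.5, 47.3] 0.58
tray_center side [574.2, 2.7, 23.8] 0.61
tray_rim_far_left top [684.9, 50.2, 44.0] 0.6
tray_rim_far_left side [679.5, 51.3, 47.0] 0.89
tray_rim_far_right top [646.5, -95.4, 47.1] 0.56
tray_rim_far_right side [649.5, -92.1, 46.0] 0.61
tray_corner_left top [513.8, 130.3, 2.4] 0.95
tray_corner_left side [516.6, 126.8, 4.9] 0.61
tray_corner_right top [464.5, -105.4, 5.3] 0.75
tray_corner_right side [466.9, -101.6, 4.8] 0.97
coin1 top [500.1, -74.1, 3.2] 0.67
coin1 top [642.9, 31.2, 0.3] 0.59
coin1 top [536.8, 70.5, 5.6] 0.51
coin1 top [608.3, -95.1, 3.6] 0.47
coin1 side [650.4, 27.6, 2.8] 0.47
coin1 side [536.1, 69.8, 9.8] 0.46
countin
[... 483 characters left out ...]
3] 0.92
{'clock': 1.0, 'qpos': array([ 1.13215584,  0.62837461,  0.03851423,  1.51740569, -0.02702443,
        0.9963342 , -0.020003  ]), 'qd': array([-5.01921095e-04, -1.97971561e-03,  6.91927370e-04, -6.13522594e-04,
        5.19930549e-05,  7.49416518e-04, -1.10845526e-03]), 'tau': array([-6.25304267e-06, -5.63287210e+01,  1.22567687e+00, -1.93786794e+01,
        1.09175869e-02,  1.55443126e-03, -4.86233773e-06]), 'eef_pos': array([ 236.79653581, -605.33364582,  194.32831904]), 'tool_rot': array([-3.14154317e+00,  4.20643364e-06, -1.19800876e+00]), 'force': array([ 0.88210367, -0.36335261,  0.0536653 ]), 'torque': array([ 0.00226993, -0.00809645,  0.03079888]), 'width': 85.30249915049068}
```

Run:
```python
import cv2
a=cv2.imread("pics/a_top.png");b=cv2.imread("pics/a_side.png")
cv2.imwrite("pics/a_both.png",cv2.resize(cv2.hconcat([a,b]),(800,300),interpolation=cv2.INTER_AREA))
```

```text
(no output)
```

View pics/a_top.png

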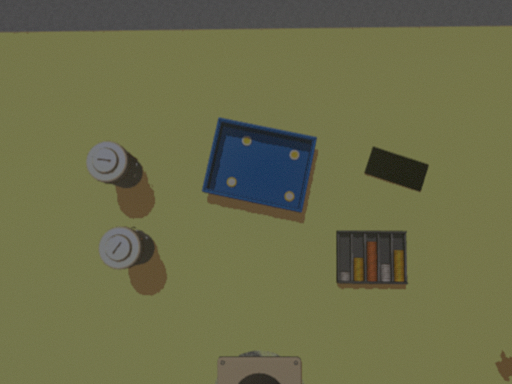

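View pics/a_side.png

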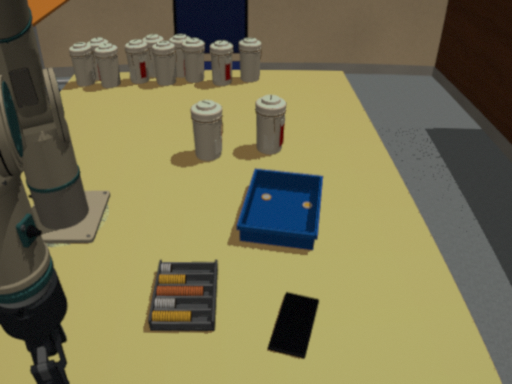

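The pictures show the tray at about (260,165) in the top view, with four coins inside it. The counting board is at (371,257), which is to the right (y<0), so the target is the near right corner. The canisters (108,160 and 121,248) and the phone (397,168) are clear of the path. Next I'll fit the tray pose and check it against the picture.

```bash
cat >> look.py <<'E'
from scipy.spatial.transform import Rotation as R
from scipy.optimize import least_squares
def proj(im,P):
    Rc=R.from_euler("xyz",im["orientation"]).as_matrix(); P=np.atleast_2d(P)
    rv=cv2.Rodrigues(Rc.T)[0]; t=-Rc.T@np.asarray(im["origin"])
    K=np.array([[im["fx"],0,im["cx"]],[0,im["fy"],im["cy"]],[0,0,1]])
    return cv2.projectPoints(P.astype(float),rv,t,K,np.array(im["D"],float))[0][:,0]
def delta(pos,Rw,s=None):
    s=s or ctrl.read_state(); R0=R.from_euler("xyz",s["tool_rot"])
    print("travel cm",np.round(R0.inv().apply(np.asarray(pos)-s["eef_pos"])/10,2).tolist(),"angular deg",np.round((R0.inv()*Rw).as_rotvec(degrees=True),1).tolist())
E
python3 - <<'E'
from look import *
body={"tray_center":(0,0,27.5),"tray_rim_far_left":(91,75,47),"tray_rim_far_right":(91,-75,47),"tray_corner_left":(-86,116,4),"tray_corner_right":(-86,-116,4)}
A=[];B=[]
top,side=ctrl.get_image("top"),ctrl.get_image("side")
for t,b in body.items():
    for c in("top","side"):
        d=ctrl.spot_point(c,t)
        if d: A.append(b);B.append(d[0]["at"])
A=np.array(A);B=np.array(B)
f=lambda p:(R.from_euler("z",p[2]).apply(A)+[p[0],p[1],0]-B)[:,:2].ravel()
p=least_squares(f,[577,-2,-.22],loss="soft_l1",f_scale=4).x
# refine on rim outline from the region masks
rim=np.array([[96,126,55],[96,-126,55],[-96,-126,55],[-96,126,55]])
for n,im in(("top",top),("side",side)):
    hsv=cv2.cvtColor(im["frame"],cv2.COLOR_RGB2HSV); m=cv2.inRange(hsv,(95,120,20),(130,255,255))
    reg=ctrl.regions_of(n,"tray")
    print(n,[(round(r["confidence"],2),int(r["region"].sum())) for r in reg])
    if n=="top":
        M=reg[0]["region"].astype(np.uint8)
        c=max(cv2.findContours(M,0,2)[0],key=cv2.contourArea); print("minrect",cv2.minAreaRect(c))
    q=proj(im,R.from_euler("z",p[2]).apply(rim)+[p[0],p[1],0])
    o=np.ascontiguousarray(im["frame"][:,:,::-1]); o=cv2.resize(o,None,fx=4,fy=4)
    cv2.polylines(o,[np.int32(q*4+2)],True,(0,0,255),1)
    u,v=np.int32(q.mean(0)*4); cv2.imwrite(f"pics/b_{n}.png",o[max(v-290,0):v+290,max(u-290,0):u+290])
print(p[:2],np.degrees(p[2]),np.round(f(p),1))
E
python3 -c "
import cv2
cv2.imwrite('pics/b.png',cv2.resize(cv2.hconcat([cv2.imread('pics/b_%s.png'%n)[:560,:560] for n in('top','side')]),(800,400)))"
```

```text
top [(0.8, 7320)]
minrect ((259.0804443359375, 163.6243896484375), (101.83114624023438, 78.01466369628906), 12.094757080078125)
side [(0.63, 5456)]
[575.56805462  -3.55599586] -12.501930710667404 [-2.2  0.1  1.1 -5.2 -3.1  0.4 -1.7  2.5  2.2 -2.   1.4 -3.4 -0.9  1.8
  1.2 -2.   1.7  4.9 -0.2  2.2]
```

View pics/b.png

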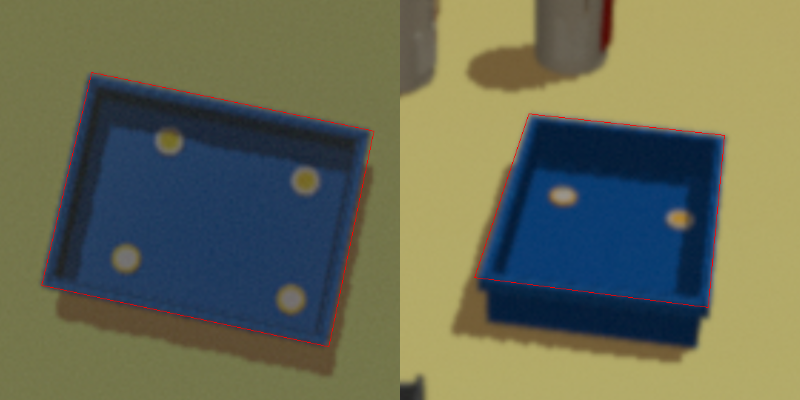

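The projected rim lies on the tray's edges in both views, within about 1–2 mm, so the tray pose is (575.6, -3.6) with yaw -12.5°. I'll work out the approach next.

```bash
cat >> look.py <<'E'
TP=np.array([575.6,-3.6,0]); TR=R.from_euler("z",-12.5,degrees=True)
TOOL=TR*R.from_euler("x",180,degrees=True)   # tool x along tray x, pointing down
G=np.array([91,75,47.])
def grasp_tcp(z): return TP+TR.apply(G)*[1,1,0]+[0,0,z]
E
python3 -c "
from look import *
delta(grasp_tcp(110),TOOL); print(grasp_tcp(110),ctrl.grip_depth)"
```

```text
travel cm [-44.86, -65.21, 8.43] angular deg [-0.0, 0.0, -56.1]
[680.67590769  49.92619567 110.        ] 18.700000000000003
```

```bash
python3 -m creep '[{"hand":1,"travel":[-5,-7,0],"angular":[0,0,-6]},{"hand":1,"travel":[-9,-13,0],"angular":[0,0,-12]},{"hand":1,"travel":[-12,-18,0],"angular":[0,0,-18]},{"hand":1,"travel":[-15,-22,0],"angular":[0,0,-23]},{"hand":1,"travel":[-18,-26,0],"angular":[0,0,-28]},{"hand":1,"travel":[-21,-30,0],"angular":[0,0,-33]},{"hand":1,"travel":[-24,-34.5,1],"angular":[0,0,-38]},{"hand":1,"travel":[-27,-39,2],"angular":[0,0,-42]},{"hand":1,"travel":[-30,-43.5,3],"angular":[0,0,-46]},{"hand":1,"travel":[-33,-48,4],"angular":[0,0,-50]},{"hand":1,"travel":[-36,-52,5],"angular":[0,0,-53]},{"hand":1,"travel":[-39,-57,6],"angular":[0,0,-56]},{"hand":1,"travel":[-42,-61,7],"angular":[0,0,-56.1]},{"hand":1,"travel":[-44,-64,8],"angular":[0,0,-56.1]},{"hand":1,"travel":[-44.9,-65.2,8.4],"angular":[0,0,-56.1]},{"hand":1,"travel":[-44.9,-65.2,8.4],"angular":[0,0,-56.1]},{"hand":1,"travel":[-44.9,-65.2,8.4],"angular":[0,0,-56.1]}]'
python3 -c "
from look import *
snap('c'); delta(grasp_tcp(29),TOOL); print(ctrl.read_state()['qpos'])"
```

```text
clock: 3.4
eef_pos: [682.0, 60.9, 108.5]
tool_rot: [-3.135, 0.001, -0.209]
force: [-1.0, 0.6, 0.1]
width: 85.4
travel cm [0.1, 0.21, 8.04] angular deg [-0.0, 0.1, 0.1]
[ 7.79346782e-05  7.72180463e-01 -2.10938577e-01  1.49100754e+00
  1.87123440e-01  8.99335878e-01 -4.85435638e-01]
```

View pics/c_side.png

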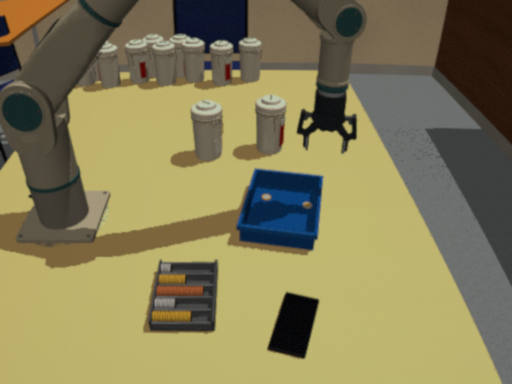

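The side view shows the open gripper at about (330,140), above the tray's far left wall, with the tray undisturbed. I'll descend to straddle the rim.

```bash
python3 -m creep '[{"hand":1,"travel":[0.1,0.2,2],"angular":[0,0,0]},{"hand":1,"travel":[0.1,0.2,4],"angular":[0,0,0]},{"hand":1,"travel":[0.1,0.2,5.5],"angular":[0,0,0]},{"hand":0.7,"travel":[0.1,0.2,7],"angular":[0,0,0]},{"hand":0.5,"travel":[0.1,0.2,8],"angular":[0,0,0]},{"hand":0.4,"travel":[0.1,0.2,8],"angular":[0,0,0]},{"hand":0.4,"travel":[0.1,0.2,8],"angular":[0,0,0]},{"hand":0.4,"travel":[0.1,0.2,8],"angular":[0,0,0]}]'
python3 -c "
from look import *
snap('d'); delta(grasp_tcp(29),TOOL); s=ctrl.read_state(); print(s['eef_pos'],s['width'],s['force'])
import cv2
a=cv2.imread('pics/d_top.png')[90:240,170:350];b=cv2.imread('pics/d_side.png')[110:260,220:400]
cv2.imwrite('pics/d.png',cv2.resize(cv2.hconcat([a,b]),(796,332),interpolation=cv2.INTER_CUBIC))"
```

```text
clock: 4.3
eef_pos: [681.5, 50.1, 30.3]
tool_rot: [-3.141, -0.0, -0.216]
force: [1.0, 0.6, -0.8]
width: 34.5
travel cm [-0.06, 0.03, 0.13] angular deg [-0.0, -0.0, 0.1]
[681.36862021  50.1280936   30.32044441] 33.83517730358236 [0.69783321 0.33901591 0.08110278]
```

View pics/d.png

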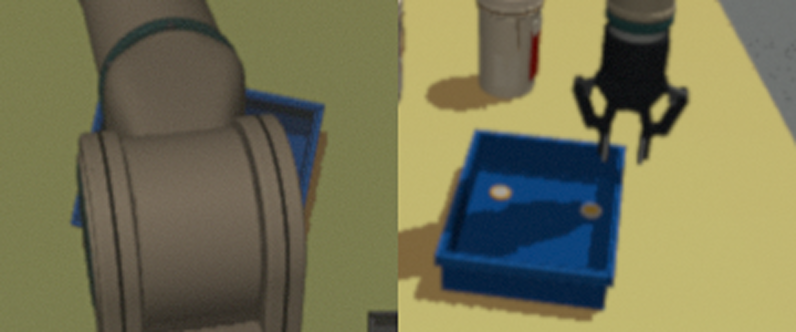

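```bash
python3 -c "
from look import *
im=ctrl.get_image('side')
s=ctrl.read_state(); R0=R.from_euler('xyz',s['tool_rot'])
P=s['eef_pos']+R0.apply([[0,0,0],[17,0,-5],[-17,0,-5],[0,0,-19]])
q=proj(im,P); print(np.round(q,1),np.round((q-[220,110])*796/360,0))
q=proj(im,TP+TR.apply([[91,75,55],[96,126,55]])); print(np.round((q-[220,110])*796/360,0))
"
```

```text
[[318.8 193. ]
 [325.3 192.2]
 [312.7 190.8]
 [319.6 187.3]] [[219. 184.]
 [233. 182.]
 [205. 179.]
 [220. 171.]]
[[220. 167.]
 [227. 144.]]
```

```bash
python3 -c "
from look import *
im=ctrl.get_image('side')
s=ctrl.read_state(); R0=R.from_euler('xyz',s['tool_rot'])
P=s['eef_pos']+R0.apply([[0,0,0],[17,0,-5],[-17,0,-5]])
print(s['clock'],s['eef_pos'])
c=np.array([682,50,109.]); print('c',proj(im,c+R0.apply([[42,0,-13],[-42,0,-13],[42,11,-13],[-42,11,-13],[42,-11,-13]])))
o=cv2.resize(np.ascontiguousarray(im['frame'][120:240,230:370,::-1]),None,fx=5,fy=5,interpolation=cv2.INTER_CUBIC)
o=cv2.convertScaleAbs(o,alpha=1.8,beta=20)
def m(P,col):
    for u,v in (proj(im,P)-[230,120]+.5)*5: cv2.circle(o,(int(u),int(v)),3,col,-1)
m(P,(0,0,255)); m(TP+TR.apply([[91,75,55],[96,126,55],[96,-126,55],[-96,126,55],[-86,116,4],[86,116,4]]),(0,255,0))
cv2.imwrite('pics/e.png',o)"
```

```text
4.5 [681.11342469  50.07098629  30.06440318]
c [[339.00562509 166.08413321]
 [306.44755425 162.50798353]
 [338.92459088 168.38479538]
 [306.11159839 164.76633186]
 [339.08465579 163.81949572]]
```

View pics/e.png

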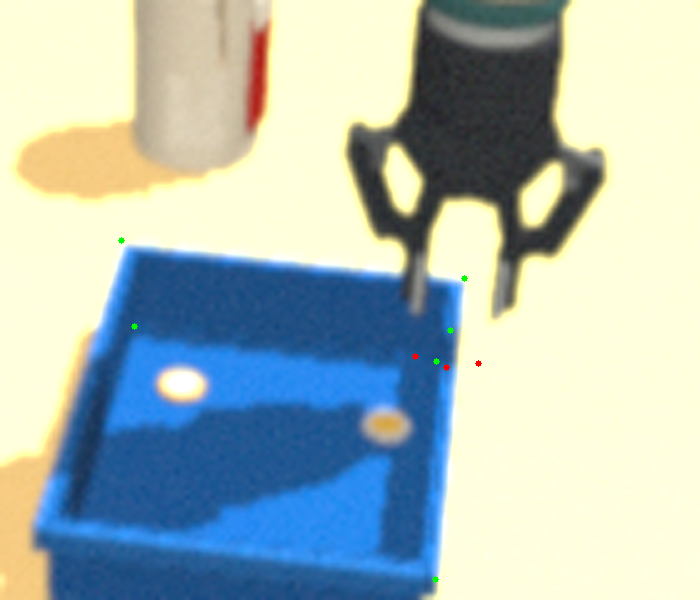

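The green marks fit the tray. The fingertips, at about (415,312) and (505,315) in the crop, appear roughly 9 px higher than the kinematics predict. I'll check whether the robot pose and the camera disagree before closing, using the start picture as a second reference.

```bash
python3 -c "
from look import *
im=ctrl.get_image('side'); top=ctrl.get_image('top')
for p,y in (([236.8,-605.3,194.3],-1.198),([682,60,109],-.209)):
    R0=R.from_euler('xyz',[np.pi,0,y])
    P=np.array(p)+R0.apply([[50,0,-13],[-50,0,-13],[0,0,-73],[0,38,-73],[0,-38,-73],[0,0,-200]])
    print('side',np.round(proj(im,P)).tolist(),'top',np.round(proj(top,P)).tolist())
a=cv2.imread('pics/a_side.png')[230:384,0:110];b=cv2.imread('pics/a_top.png')[330:384,440:512];c=cv2.imread('pics/c_top.png')[60:214,180:330]
f=lambda i:cv2.convertScaleAbs(cv2.resize(i,None,fx=540/i.shape[0]/1.0*1.0 if i.shape[0]>100 else 3,fy=540/i.shape[0] if i.shape[0]>100 else 3,interpolation=cv2.INTER_CUBIC),alpha=1.8,beta=10)
A,B=f(a),f(b); o=np.zeros((540,780,3),np.uint8); o[:A.shape[0],:A.shape[1]]=A; o[:B.shape[0],400:400+B.shape[1]]=B
C=cv2.resize(f(c),(350,359)); o[175:534,400:750]=C
cv2.imwrite('pics/f.png',o)"
```

```text
side [[76.0, 419.0], [65.0, 355.0], [57.0, 360.0], [27.0, 368.0], [87.0, 352.0], [23.0, 291.0]] top [[576.0, 303.0], [531.0, 321.0], [572.0, 316.0], [581.0, 335.0], [563.0, 297.0], [621.0, 326.0]]
side [[341.0, 164.0], [303.0, 160.0], [324.0, 142.0], [324.0, 150.0], [325.0, 135.0], [330.0, 95.0]] top [[237.0, 94.0], [228.0, 135.0], [230.0, 107.0], [247.0, 110.0], [214.0, 103.0], [225.0, 87.0]]
```

View pics/f.png

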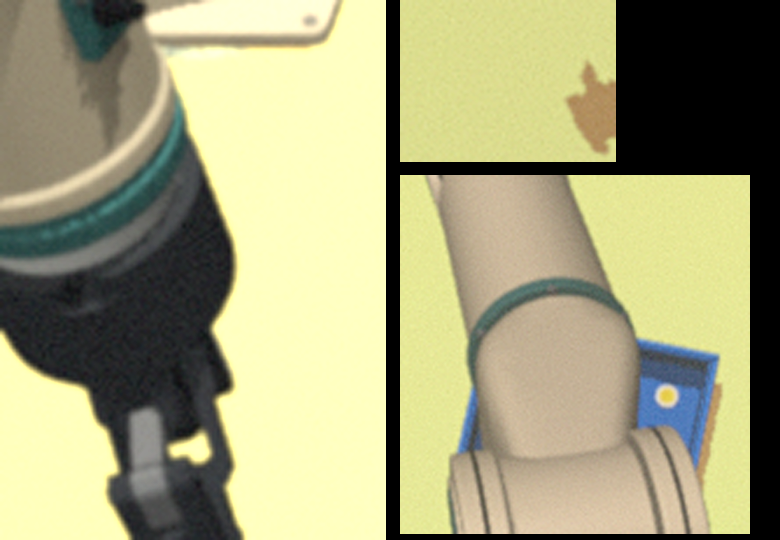

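The top view agrees with the reported x/y of the tool, so only its height is in doubt. The width reading will settle it: I'll close gently to about 8.5 mm and see whether the fingers stall on the 10 mm rim.

```bash
python3 -m creep '[{"hand":0.3,"travel":[-0.05,0,0.1],"angular":[0,0,0]},{"hand":0.22,"travel":[-0.05,0,0.1],"angular":[0,0,0]},{"hand":0.18,"travel":[-0.05,0,0.1],"angular":[0,0,0]},{"hand":0.15,"travel":[-0.05,0,0.1],"angular":[0,0,0]},{"hand":0.15,"travel":[-0.05,0,0.1],"angular":[0,0,0]}]'
python3 -m creep '[{"hand":0.13,"travel":[0,0,0],"angular":[0,0,0]},{"hand":0.12,"travel":[0,0,0],"angular":[0,0,0]},{"hand":0.12,"travel":[0,0,0],"angular":[0,0,0]},{"hand":0.11,"travel":[0,0,0],"angular":[0,0,0]},{"hand":0.11,"travel":[0,0,0],"angular":[0,0,0]}]'
python3 -m creep '[{"hand":0.1,"travel":[0,0,0],"angular":[0,0,0]},{"hand":0.1,"travel":[0,0,0],"angular":[0,0,0]},{"hand":0.1,"travel":[0,0,0],"angular":[0,0,0]}]'
```

```text
clock: 5.1
eef_pos: [680.4, 50.1, 28.8]
tool_rot: [-3.141, 0.001, -0.216]
force: [0.4, 0.2, 0.8]
width: 12.5
clock: 5.6
eef_pos: [680.4, 50.1, 28.8]
tool_rot: [-3.141, 0.001, -0.216]
force: [0.2, -0.3, 0.8]
width: 9.3
clock: 5.9
eef_pos: [680.4, 50.1, 28.8]
tool_rot: [-3.142, 0.001, -0.216]
force: [0.1, 0.4, 0.5]
width: 8.6
```

The fingers closed to 8.6 mm without stalling, so the rim isn't between them. The camera was right. I'll look again with the fingers closed and measure the real offset.

```bash
python3 -c "
from look import *
im=ctrl.get_image('side')
s=ctrl.read_state(); R0=R.from_euler('xyz',s['tool_rot'])
o=cv2.resize(np.ascontiguousarray(im['frame'][130:230,270:370,::-1]),None,fx=6,fy=6,interpolation=cv2.INTER_CUBIC)
o=cv2.convertScaleAbs(o,alpha=1.8,beta=20)
def m(P,col):
    q=(proj(im,P)-[270,130]+.5)*6; print(np.round(q).tolist())
    for u,v in q: cv2.circle(o,(int(u),int(v)),2,col,-1)
m(s['eef_pos']+R0.apply([[0,0,0],[0,0,-73]]),(0,0,255)); m(s['eef_pos']+[[0,0,20],[0,0,30],[0,0,40]],(255,0,255)); m(s['eef_pos']+[[0,20,0],[0,40,0],[0,60,0]],(0,160,0))
cv2.imwrite('pics/g.png',o)"
```

```text
[[294.0, 383.0], [311.0, 248.0]]
[[298.0, 347.0], [301.0, 329.0], [303.0, 310.0]]
[[287.0, 357.0], [280.0, 332.0], [274.0, 307.0]]
```

View pics/g.png

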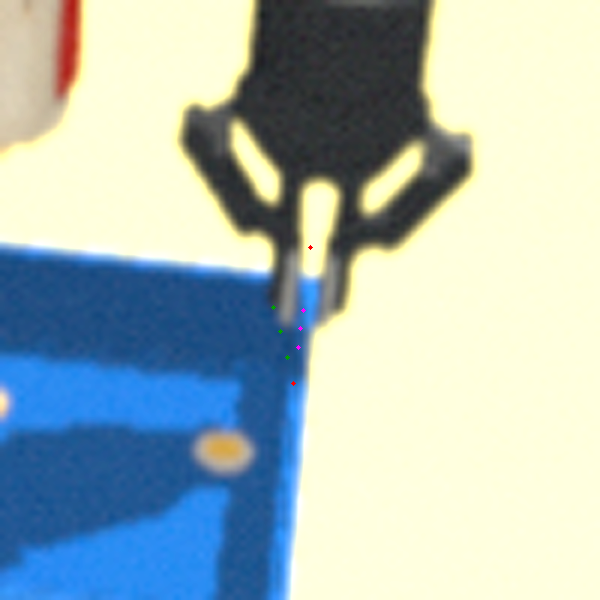

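The tips are at about (306,318), where the reported pose predicts (294,383). That matches the true tip being about 35 mm higher than reported (z ≈ 64, above the rim). I'll reopen, go down in stages and watch the force.

```bash
python3 -m creep '[{"hand":0.3,"travel":[0,0,0],"angular":[0,0,0]},{"hand":0.45,"travel":[0,0,0],"angular":[0,0,0]},{"hand":0.45,"travel":[0,0,0],"angular":[0,0,0]},{"hand":0.45,"travel":[0,0,0.7],"angular":[0,0,0]},{"hand":0.45,"travel":[0,0,1.4],"angular":[0,0,0]},{"hand":0.45,"travel":[0,0,2],"angular":[0,0,0]},{"hand":0.45,"travel":[0,0,2],"angular":[0,0,0]}]'
python3 -m creep '[{"hand":0.45,"travel":[0,0,0.4],"angular":[0,0,0]},{"hand":0.45,"travel":[0,0,0.8],"angular":[0,0,0]},{"hand":0.45,"travel":[0,0,0.8],"angular":[0,0,0]}]'
```

```text
clock: 6.65
eef_pos: [679.2, 50.0, 7.2]
tool_rot: [3.141, 0.003, -0.216]
force: [-0.7, 0.1, 0.3]
width: 38.5
clock: 6.95
eef_pos: [678.6, 49.9, -1.6]
tool_rot: [3.14, 0.004, -0.216]
force: [-0.1, -1.1, 0.6]
width: 38.2
```

The reported z is -1.6 with no contact force, so the height offset is real. I'll go down a little more and then close gradually.

```bash
python3 -m creep '[{"hand":0.45,"travel":[0.15,0,0.3],"angular":[0,0.2,0]},{"hand":0.35,"travel":[0.15,0,0.6],"angular":[0,0.2,0]},{"hand":0.25,"travel":[0.15,0,0.6],"angular":[0,0.2,0]},{"hand":0.18,"travel":[0.15,0,0.6],"angular":[0,0.2,0]},{"hand":0.16,"travel":[0.15,0,0.6],"angular":[0,0.2,0]},{"hand":0.14,"travel":[0.15,0,0.6],"angular":[0,0.2,0]},{"hand":0.14,"travel":[0.15,0,0.6],"angular":[0,0.2,0]}]'
python3 -m creep '[{"hand":0.12,"travel":[0,0,0],"angular":[0,0,0]},{"hand":0.12,"travel":[0,0,0],"angular":[0,0,0]},{"hand":0.11,"travel":[0,0,0],"angular":[0,0,0]},{"hand":0.11,"travel":[0,0,0],"angular":[0,0,0]}]'
python3 -m creep '[{"hand":0.1,"travel":[0,0,0],"angular":[0,0,0]},{"hand":0.1,"travel":[0,0,0],"angular":[0,0,0]},{"hand":0.1,"travel":[0,0,0],"angular":[0,0,0]}]'
```

```text
clock: 7.65
eef_pos: [680.2, 49.6, -7.4]
tool_rot: [3.141, 0.001, -0.216]
force: [-0.7, -0.1, -0.1]
width: 12.5
clock: 8.05
eef_pos: [680.2, 49.6, -7.3]
tool_rot: [3.14, 0.0, -0.215]
force: [-0.5, 0.8, 0.5]
width: 9.7
clock: 8.35
eef_pos: [680.3, 49.6, -7.3]
tool_rot: [3.14, 0.0, -0.215]
force: [-0.7, 0.0, 1.9]
width: 9.2
```

Now the width stalls at 9.2 mm with 8.5 commanded, so the rim is held lightly. Next I'll compute the rotation about the near right bottom corner for two explanations of the offset: world z or tool length.

```bash
python3 -c "
from look import *
for n,h in(('world',28),('tool',-7)):
    p=np.array([181,-195,-h])
    for t in (2,4,6,8,10,15,20,25,30):
        r=R.from_rotvec(np.array([1,1,0])/2**.5*t,degrees=True)
        print(n,t,round(t/2**.5,1),np.round((r.apply(p)-p)/10,2))"
```

```text
world 2 1.4 [-0.08  0.08 -0.93]
world 4 2.8 [-0.18  0.18 -1.85]
world 6 4.2 [-0.31  0.31 -2.76]
world 8 5.7 [-0.46  0.46 -3.67]
world 10 7.1 [-0.63  0.63 -4.57]
world 15 10.6 [-1.15  1.15 -6.79]
world 20 14.1 [-1.81  1.81 -8.92]
world 25 17.7 [ -2.6    2.6  -10.97]
world 30 21.2 [ -3.51   3.51 -12.92]
tool 2 1.4 [ 0.01 -0.01 -0.93]
tool 4 2.8 [-0.01  0.01 -1.86]
tool 6 4.2 [-0.05  0.05 -2.78]
tool 8 5.7 [-0.11  0.11 -3.71]
tool 10 7.1 [-0.2   0.2  -4.63]
tool 15 10.6 [-0.51  0.51 -6.91]
tool 20 14.1 [-0.96  0.96 -9.14]
tool 25 17.7 [ -1.55   1.55 -11.3 ]
tool 30 21.2 [ -2.27   2.27 -13.39]
```

```bash
python3 -m creep '[{"hand":0.09,"travel":[0,0,0],"angular":[0,0,0]},{"hand":0.09,"travel":[0,0,0],"angular":[0,0,0]},{"hand":0.09,"travel":[-0.02,0.02,-0.46],"angular":[0.7,0.7,0]},{"hand":0.09,"travel":[-0.04,0.04,-0.93],"angular":[1.4,1.4,0]},{"hand":0.09,"travel":[-0.07,0.07,-1.4],"angular":[2.1,2.1,0]},{"hand":0.09,"travel":[-0.1,0.1,-1.86],"angular":[2.8,2.8,0]},{"hand":0.09,"travel":[-0.14,0.14,-2.32],"angular":[3.5,3.5,0]},{"hand":0.09,"travel":[-0.18,0.18,-2.77],"angular":[4.2,4.2,0]},{"hand":0.09,"travel":[-0.23,0.23,-3.25],"angular":[5,5,0]},{"hand":0.09,"travel":[-0.28,0.28,-3.69],"angular":[5.7,5.7,0]},{"hand":0.09,"travel":[-0.34,0.34,-4.15],"angular":[6.4,6.4,0]},{"hand":0.09,"travel":[-0.4,0.4,-4.6],"angular":[7.1,7.1,0]},{"hand":0.09,"travel":[-0.4,0.4,-4.6],"angular":[7.1,7.1,0]},{"hand":0.09,"travel":[-0.4,0.4,-4.6],"angular":[7.1,7.1,0]}]'
cat >> look.py <<'E'
body={"tray_center":(0,0,27.5),"tray_rim_far_left":(91,75,47),"tray_rim_far_right":(91,-75,47),"tray_corner_left":(-86,116,4),"tray_corner_right":(-86,-116,4)}
def view(tag):
    ims=dict(zip(("side","top"),snap(tag)))
    A=[];B=[]
    for t,b in body.items():
        for c in("top","side"):
            for d in ctrl.spot_point(c,t)[:1]:
                print(t,c,np.round(d["at"]).tolist(),round(d["confidence"],2)); A.append(b);B.append(d["at"])
    for c in("top","side"): print(c,"coins",[(np.round(d["at"]).tolist(),round(d["confidence"],2)) for d in ctrl.spot_point(c,"coin1")])
    A=np.array(A);B=np.array(B)
    f=lambda p:(R.from_rotvec(p[3:]).apply(A)+p[:3]-B).ravel()
    p=least_squares(f,np.r_[TP,TR.as_rotvec()],loss="soft_l1",f_scale=4).x; Q=R.from_rotvec(p[3:])
    print("tray",np.round(p[:3],1),"tilt",round(np.degrees(np.arccos(Q.as_matrix()[2,2])),1),"inner corner",np.round(Q.apply(body["tray_corner_right"])+p[:3],1),"z axis in tray heading",np.round(TR.inv().apply(Q.as_matrix()[:,2]),2),"rms",round(np.sqrt((f(p)**2).mean()),1))
    s=ctrl.read_state(); print(s["clock"],np.round(s["eef_pos"],1),"F",np.round(s["force"],1),"w",round(s["width"],2),"q",np.round(s["qpos"],2))
    return ims
E
python3 -c "
from look import *
view('h')
a=cv2.imread('pics/h_side.png')[110:260,220:400]
cv2.imwrite('pics/h.png',cv2.convertScaleAbs(cv2.resize(a,(720,600),interpolation=cv2.INTER_CUBIC),alpha=1.6,beta=10))"
```

```text
clock: 9.75
eef_pos: [675.0, 46.1, 38.6]
tool_rot: [-3.019, -0.122, -0.223]
force: [-0.2, -0.3, -2.9]
width: 9.1
tray_center side [567.0, -4.0, 50.0] 0.63
tray_rim_far_left top [669.0, 44.0, 92.0] 0.92
tray_rim_far_left side [667.0, 42.0, 93.0] 0.8
tray_rim_far_right top [634.0, -104.0, 74.0] 0.62
tray_rim_far_right side [636.0, -102.0, 70.0] 0.83
tray_corner_left top [510.0, 123.0, 29.0] 0.96
tray_corner_left side [511.0, 125.0, 35.0] 0.85
tray_corner_right side [463.0, -102.0, 6.0] 0.79
top coins [([534.0, 64.0, 36.0], 0.62), ([510.0, 125.0, 33.0], 0.46)]
side coins [([532.0, 63.0, 35.0], 0.48), ([644.0, 24.0, 43.0], 0.39)]
tray [570.5  -6.   25.1] tilt 9.7 inner corner [ 463.1 -100.4    4.9] z axis in tray heading [-0.12 -0.12  0.99] rms 1.9
10.45 [675.5  46.5  38.7] F [-0.9 -1.1 -2.7] w 8.92 q [ 0.09  0.8  -0.25  1.73  0.21  0.48 -0.46]
```

View pics/h.png

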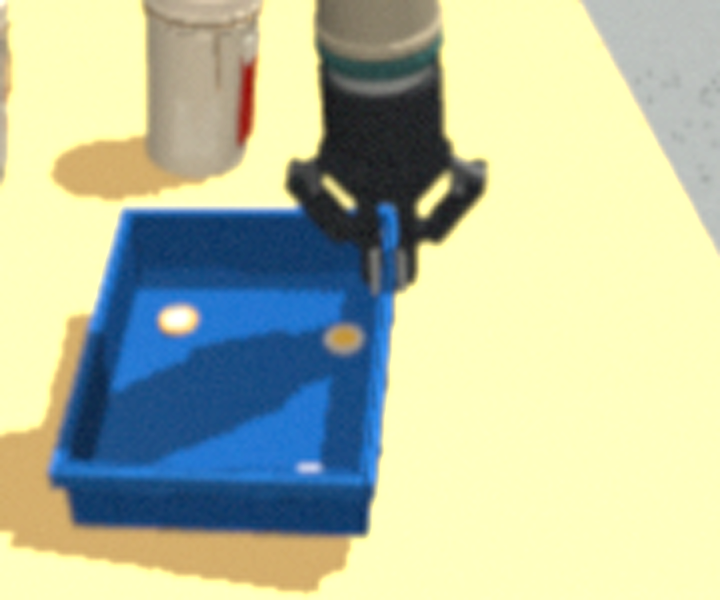

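The tray is held and tipped 9.7°, and its inner corner sits on the table at (463,-100,5). The coins haven't moved yet: (178,320), (343,338) and (308,467) in the crop. The corner drift fits the tool-length explanation, so I'll keep using that table.

```bash
python3 -m creep '[{"hand":0.09,"travel":[0,0,-0.46],"angular":[0.7,0.7,0]},{"hand":0.09,"travel":[0,0,-0.93],"angular":[1.4,1.4,0]},{"hand":0.09,"travel":[0,0,-1.4],"angular":[2.1,2.1,0]},{"hand":0.09,"travel":[-0.01,0.01,-1.86],"angular":[2.8,2.8,0]},{"hand":0.09,"travel":[-0.03,0.03,-2.32],"angular":[3.5,3.5,0]},{"hand":0.09,"travel":[-0.05,0.05,-2.78],"angular":[4.2,4.2,0]},{"hand":0.09,"travel":[-0.08,0.08,-3.25],"angular":[5,5,0]},{"hand":0.09,"travel":[-0.11,0.11,-3.71],"angular":[5.7,5.7,0]},{"hand":0.09,"travel":[-0.15,0.15,-4.17],"angular":[6.4,6.4,0]},{"hand":0.09,"travel":[-0.2,0.2,-4.63],"angular":[7.1,7.1,0]},{"hand":0.09,"travel":[-0.2,0.2,-4.63],"angular":[7.1,7.1,0]},{"hand":0.09,"travel":[-0.2,0.2,-4.63],"angular":[7.1,7.1,0]}]'
python3 -c "
from look import *
view('i')"
```

```text
clock: 11.65
eef_pos: [665.8, 40.2, 83.5]
tool_rot: [-2.89, -0.244, -0.247]
force: [-0.1, -1.1, -3.1]
width: 8.7
tray_center top [570.0, -9.0, 48.0] 0.7
tray_center side [558.0, -10.0, 73.0] 0.58
tray_rim_far_left top [652.0, 33.0, 135.0] 0.74
tray_rim_far_left side [648.0, 28.0, 136.0] 0.71
tray_rim_far_right side [622.0, -112.0, 98.0] 0.75
tray_corner_left top [502.0, 119.0, 60.0] 0.67
tray_corner_left side [504.0, 123.0, 63.0] 0.97
tray_corner_right side [459.0, -99.0, 3.0] 0.94
top coins [([502.0, 32.0, 46.0], 0.6)]
side coins [([485.0, -69.0, 17.0], 0.47), ([497.0, 33.0, 45.0], 0.44), ([558.0, -13.0, 74.0], 0.25)]
tray [564.8  -8.2  48.9] tilt 20.5 inner corner [461.7 -98.1   2.5] z axis in tray heading [-0.25 -0.25  0.94] rms 6.4
12.35 [666.3  40.8  83.8] F [-0.2  0.7 -3.6] w 8.95 q [ 0.24  0.7  -0.37  1.89  0.19  0.28 -0.39]
```

The tilt is 20.5° and the coins have started moving, but joint 6 is at 0.28 and its lower limit is 0.23. Sliding the tray outward by about 80 mm will open the wrist. I'll compute that shift in tool axes.

```bash
python3 -c "
from look import *
s=ctrl.read_state(); delta(s['eef_pos']+[80,0,1],R.from_euler('xyz',s['tool_rot']))"
```

```text
travel cm [7.55, -1.45, 2.21] angular deg [0.0, 0.0, 0.0]
```

```bash
python3 -m creep '[{"hand":0.09,"travel":[0.3,-0.06,0.09],"angular":[0,0,0]},{"hand":0.09,"travel":[0.8,-0.15,0.23],"angular":[0,0,0]},{"hand":0.09,"travel":[1.4,-0.27,0.41],"angular":[0,0,0]},{"hand":0.09,"travel":[2,-0.38,0.58],"angular":[0,0,0]},{"hand":0.09,"travel":[2.6,-0.5,0.76],"angular":[0,0,0]},{"hand":0.09,"travel":[3.2,-0.61,0.94],"angular":[0,0,0]},{"hand":0.09,"travel":[3.8,-0.73,1.11],"angular":[0,0,0]},{"hand":0.09,"travel":[4.4,-0.84,1.29],"angular":[0,0,0]},{"hand":0.09,"travel":[5,-0.96,1.46],"angular":[0,0,0]},{"hand":0.09,"travel":[5.6,-1.07,1.64],"angular":[0,0,0]},{"hand":0.09,"travel":[6.2,-1.19,1.81],"angular":[0,0,0]},{"hand":0.09,"travel":[6.8,-1.3,1.99],"angular":[0,0,0]},{"hand":0.09,"travel":[7.3,-1.4,2.14],"angular":[0,0,0]},{"hand":0.09,"travel":[7.55,-1.45,2.21],"angular":[0,0,0]},{"hand":0.09,"travel":[7.55,-1.45,2.21],"angular":[0,0,0]}]'
python3 -c "
from look import *
view('j')"
```

```text
clock: 13.85
eef_pos: [747.1, 41.0, 85.0]
tool_rot: [-2.889, -0.246, -0.247]
force: [0.2, 0.2, -3.2]
width: 9.0
tray_center top [642.0, -12.0, 79.0] 0.73
tray_center side [638.0, -7.0, 73.0] 0.92
tray_rim_far_left top [733.0, 31.0, 135.0] 0.75
tray_rim_far_left side [733.0, 32.0, 137.0] 0.74
tray_rim_far_right side [705.0, -110.0, 97.0] 0.86
tray_corner_left top [583.0, 117.0, 61.0] 0.97
tray_corner_left side [586.0, 123.0, 65.0] 0.58
tray_corner_right side [545.0, -102.0, 6.0] 0.88
top coins [([582.0, 32.0, 47.0], 0.66), ([563.0, -64.0, 20.0], 0.48)]
side coins [([570.0, -67.0, 18.0], 0.53), ([582.0, 32.0, 44.0], 0.39)]
tray [647.1  -8.4  51. ] tilt 20.2 inner corner [544.8 -99.6   5.3] z axis in tray heading [-0.24 -0.25  0.94] rms 2.3
14.55 [746.3  40.9  84.8] F [ 1.   1.2 -2.4] w 9.02 q [ 0.22  0.79 -0.37  1.66  0.19  0.43 -0.38]
```

Joint 6 is back at 0.43, and one coin is still on the near wall at (582,32). I'll tip 8° more.

```bash
python3 -m creep '[{"hand":0.09,"travel":[0,0,-0.46],"angular":[0.7,0.7,0]},{"hand":0.09,"travel":[0,0,-0.93],"angular":[1.4,1.4,0]},{"hand":0.09,"travel":[0,0,-1.4],"angular":[2.1,2.1,0]},{"hand":0.09,"travel":[-0.01,0.01,-1.86],"angular":[2.8,2.8,0]},{"hand":0.09,"travel":[-0.03,0.03,-2.32],"angular":[3.5,3.5,0]},{"hand":0.09,"travel":[-0.05,0.05,-2.78],"angular":[4.2,4.2,0]},{"hand":0.09,"travel":[-0.08,0.08,-3.25],"angular":[5,5,0]},{"hand":0.09,"travel":[-0.11,0.11,-3.71],"angular":[5.7,5.7,0]},{"hand":0.09,"travel":[-0.11,0.11,-3.71],"angular":[5.7,5.7,0]},{"hand":0.09,"travel":[-0.11,0.11,-3.71],"angular":[5.7,5.7,0]},{"hand":0.09,"travel":[-0.11,0.11,-3.71],"angular":[5.7,5.7,0]}]'
python3 -c "
from look import *
view('k')
a=cv2.imread('pics/k_side.png')[100:240,230:410];b=cv2.imread('pics/k_top.png')[60:200,190:330]
cv2.imwrite('pics/k.png',cv2.convertScaleAbs(cv2.resize(cv2.hconcat([a,b]),None,fx=2.5,fy=2.5,interpolation=cv2.INTER_CUBIC),alpha=1.7,beta=10))"
```

```text
clock: 15.65
eef_pos: [734.5, 33.3, 119.1]
tool_rot: [-2.781, -0.339, -0.278]
force: [-1.1, 0.5, -3.2]
width: 9.1
tray_center top [631.0, -20.0, 94.0] 0.8
tray_center side [563.0, -71.0, 21.0] 0.67
tray_rim_far_left top [715.0, 21.0, 164.0] 0.86
tray_rim_far_left side [712.0, 17.0, 170.0] 0.66
tray_rim_far_right top [563.0, 341.0, 1.0] 0.67
tray_rim_far_right side [690.0, -116.0, 117.0] 0.7
tray_corner_left top [575.0, 116.0, 79.0] 0.86
tray_corner_left side [573.0, 117.0, 86.0] 0.73
tray_corner_right top [543.0, -105.0, 8.0] 0.63
tray_corner_right side [545.0, -102.0, 8.0] 0.79
top coins [([559.0, -68.0, 21.0], 0.54), ([564.0, -44.0, 36.0], 0.39), ([554.0, -90.0, 13.0], 0.38)]
side coins [([563.0, -68.0, 21.0], 0.46)]
tray [637.5 -14.   68.9] tilt 27.6 inner corner [ 541.3 -101.6    6.2] z axis in tray heading [-0.33 -0.33  0.89] rms 91.9
16.35 [734.5  33.3 119.3] F [ 0.1  0.6 -4. ] w 9.04 q [ 0.37  0.74 -0.5   1.8   0.18  0.26 -0.32]
```

View pics/k.png

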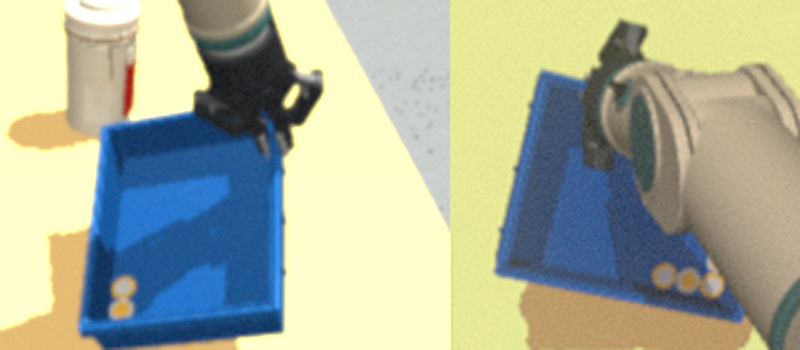

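The top crop shows three coins in a row along the near wall at (664,276), (688,280) and (711,285), and the fourth against the right wall at (715,262), all in the wanted corner. I'll hold for a second, then check that nothing is moving, the distances to the corner and the bystanders.

```bash
python3 -m creep '[{"hand":0.09,"travel":[0,0,0],"angular":[0,0,0]},{"hand":0.09,"travel":[0,0,0],"angular":[0,0,0]},{"hand":0.09,"travel":[0,0,0],"angular":[0,0,0]},{"hand":0.09,"travel":[0,0,0],"angular":[0,0,0]},{"hand":0.09,"travel":[0,0,0],"angular":[0,0,0]},{"hand":0.09,"travel":[0,0,0],"angular":[0,0,0]},{"hand":0.09,"travel":[0,0,0],"angular":[0,0,0]},{"hand":0.09,"travel":[0,0,0],"angular":[0,0,0]}]'
python3 -c "
from look import *
ims=view('l')
k=cv2.imread('pics/k_top.png').astype(int);l=cv2.imread('pics/l_top.png').astype(int)
print('moved px (top, tray area)',(abs(k-l).max(2)[60:230,190:360]>40).sum())
im=ims['top']; Rc=R.from_euler('xyz',im['orientation']); K=np.array([[im['fx'],0,im['cx']],[0,im['fy'],im['cy']],[0,0,1]])
Q=TR*R.from_rotvec(np.array([1,-1,0])/2**.5*27.6,degrees=True); c=np.array([543,-102,6.5]); n=Q.apply([0,0,1])
px=np.array([[664,276],[688,280],[711,285],[715,262]]); px=np.c_[190+(px[:,0]-450)/2.5,60+px[:,1]/2.5]
r=cv2.undistortPoints(px[:,None].astype(float),K,np.array(im['D'],float))[:,0]; d=Rc.apply(np.c_[r,np.ones(4)])
o=np.asarray(im['origin']); P=o+d*((c-o)@n/(d@n))[:,None]
print('coin dist to inner corner',np.round(np.linalg.norm(P-c,axis=1)),'tray',np.round(Q.inv().apply(P-c)).tolist())
for t in('counting_board','canister_a','phone'): print(t,[(np.round(x['at']).tolist(),round(x['confidence'],2)) for x in ctrl.spot_point('side',t)][:3])"
```

```text
clock: 17.15
eef_pos: [734.5, 33.3, 119.2]
tool_rot: [-2.781, -0.34, -0.278]
force: [-0.5, -0.9, -1.9]
width: 8.7
tray_center top [630.0, -24.0, 94.0] 0.81
tray_center side [624.0, -14.0, 89.0] 0.86
tray_rim_far_left top [713.0, 19.0, 167.0] 0.93
tray_rim_far_left side [715.0, 17.0, 170.0] 0.87
tray_rim_far_right side [691.0, -119.0, 117.0] 0.76
tray_corner_left top [565.0, -45.0, 34.0] 0.62
tray_corner_left side [578.0, 119.0, 85.0] 0.7
tray_corner_right top [546.0, -105.0, 8.0] 0.96
tray_corner_right side [542.0, -101.0, 6.0] 0.77
top coins [([559.0, -66.0, 23.0], 0.57), ([565.0, -45.0, 36.0], 0.55), ([557.0, -90.0, 13.0], 0.39)]
side coins [([713.0, 22.0, 172.0], 0.61), ([565.0, -42.0, 34.0], 0.6), ([641.0, -11.0, 69.0], 0.58), ([567.0, -71.0, 21.0], 0.55)]
tray [638.9 -15.7  69.5] tilt 28.1 inner corner [ 543.  -103.2    6.1] z axis in tray heading [-0.34 -0.33  0.88] rms 32.0
17.85 [734.5  33.3 119.3] F [-0.3  0.7 -3.3] w 8.83 q [ 0.37  0.74 -0.5   1.8   0.18  0.26 -0.32]
moved px (top, tray area) 0
coin dist to inner corner [68. 43. 20. 40.] tray [[11.0, 67.0, -0.0], [12.0, 41.0, -0.0], [12.0, 16.0, -0.0], [36.0, 18.0, -0.0]]
counting_board [([347.0, -281.0, -2.0], 0.86)]
canister_a [([370.0, 310.0, 1.0], 0.93), ([568.0, 342.0, 3.0], 0.88)]
phone [([578.0, -350.0, -3.0], 0.56)]
```

View pics/l_side.png

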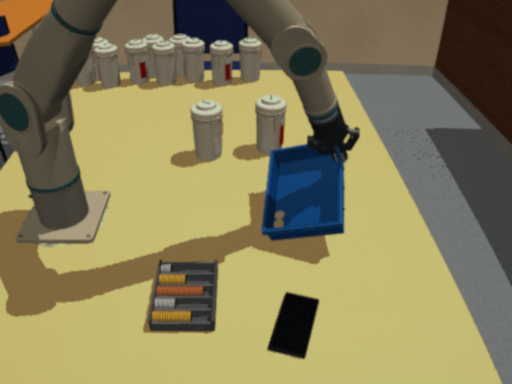

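The side view shows the tray held and tipped at (305,190), with its near right corner down at about (265,235). The board, canisters and phone are where they started. I'm handing in.

```bash
python3 -c "
from cell import ctrl
print(ctrl.finish_job()); print(ctrl.read_state()['clock'])"
```

```text
the job is handed in; nothing more can be done
None
the job is handed in; nothing more can be done
```

I gripped the tray lightly by its far left rim and tipped it about 28° (0.49 rad) over its near right corner, the one nearest the counting board. I handed in while still holding it there; no verdict is reported.

**Last checks before handing in (17.9 s on the clock):**
- **Corner:** the inner corner is about 6 mm above the table, against a limit of 20 mm.
- **Coins:** the four coins are about 20, 40, 43 and 68 mm from that corner (limit 100 mm). Nothing in the tray area moved between two top pictures about 1.5 s apart.
- **Bystanders:** the board, canisters and phone are within about 7 mm of where they started. That is near the measuring accuracy, and the pictures show no change.
- **Grip:** the fingers stall at about 8.8 mm with 7.7 mm commanded, and the wrist carries about 3 N. The squeeze force itself can't be read, so I only know that it holds.

**What disagreed or went wrong:**
- **Reported tool height:** the fingertips were about 35 mm higher than the robot reported. My first closing missed the rim; the camera and the finger width showed the error, and I corrected for it.
- **Joint 6:** it came near its lower limit of 0.23 at 20° of tilt, so I slid the tray about 80 mm away from the robot before tipping further. It ended at 0.26.
- **Final tray fit:** in the last check the network gave one point wrongly (the left corner in the top view), which raised the overall fit error to 32 mm. The corner height above agrees with the direct readings of that corner from both cameras.

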